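# Tip the roasted walnuts out of the tipping pan

## Task

The walnuts in the roaster are done and the burner is out: set the blue bowl under the pan's pouring lip, then push the tipping lever over until you feel the pan come up against its stop, without forcing it, and keep it there until all four walnuts lie in the bowl. Then ease the pan back down level, without letting it drop, and leave the bowl of walnuts standing there. Do not press the igniter button, and leave the jar and the sieve where they are.

Things in the scene. Friction and masses are not known exactly. Their poses are not given: they have to be found in the camera images.
- roaster: fixed stainless table-top gas nut roaster: cabinet 220 (x) by 200 (y) by 90 mm high, a tipping pan above. Origin: centre of its underside. Own +x points away from the robot, own -y is the pouring side. Tipping axis: along x at y -85 mm, 145 mm up. Near side: lever, gas tap, igniter, and at x -128, y +66 a clip with a red lighter, 190 high; gas cartridge on the +y side. Below, x, y mean this frame.
- pan: the tipping pan with lever and stop lug, 0.9 kg; origin on the tipping axis at x 0, axes as the roaster's when level. Floor 12 mm above the axis, from 165 mm behind it (+y, 170 mm wide, end wall) to 30 mm before it, then a ramp rising 18 degrees to the open lip, 100 mm wide, 75 mm before the axis. Walls 48 mm high; pan top 205 mm above the worktop when level; its back rises to 320 mm when tipped.
- tipper (a joint): tilt of the pan, rad: 0 = level, on its rests; grows as the lip goes down and the back rises. A return spring and the pan's weight press it back to level all the way (about 4 to 6 N at the grip): let go, it drops hard. Walnuts start to roll out at about 0.35 to 0.5 rad.
- grip_mid (a point): middle of the lever's grip, a black bar 18 mm thick, 90 mm long, parallel to the roaster's x, at x -173 mm, free all round; 140 mm from the tipping axis. At rest the lever leans 25 degrees from upright towards +y (grip 272 mm above the worktop). Pushing the grip towards -y, in an arc about the tipping axis, tips the pan by the angle the lever turns.
- lip_mid (a point): middle of the pouring lip's upper edge, moving with the pan: level, at y -160 mm, 172 mm above the worktop; tipped 0.8 rad, at about y -157 mm, 109 mm up.
- stop: steel bracket at the roaster's far (+x) bearing with the pan's stop, a rubber-tipped set screw that meets a lug on the pan's shaft. Origin on the tipping axis. The screw is set differently each time and is not reported: the pan meets it somewhere between 0.60 and 0.93 rad (34 to 53 degrees), felt at the grip as a rise of roughly 1.5 N per mm of further push.
- bowl_mid (a point): blue ceramic bowl, loose, about 0.5 kg: rim 170 mm across, 65 mm high, wall about 8 mm, foot 76 mm across; the point is on its axis, 32.5 mm above the worktop. It catches the walnuts when its axis stands near x 0, y -205 mm of the roaster (under the lip, rim 20 mm clear of the cabinet).
- igniter (a joint): red push-button of the gas igniter, 20 mm diameter, on the cabinet's near side at y = +6 mm, 50 mm above the worktop, standing out 22 mm; value: how far it is pressed in (m, 0 to 0.006). Not to be pressed.
- jar: lever-top glass jar with an orange rubber seal, loose bystander: 100 mm diameter (wire lever to 57 mm from the axis), 175 mm high; origin at the centre of its underside.
- sieve: stainless sieve lying rim down, loose bystander: 160 mm diameter, 58 mm high, its wire handle reaching 225 mm from the centre along its own +x; origin at the centre of the rim, on the worktop.
- walnut1_center (a point): walnut in its shell, a ball 34 mm in diameter, 13 g, loose on the pan's floor at first; the point is its centre.
- walnut2_center (a point): walnut in its shell, a ball 34 mm in diameter, 13 g, loose on the pan's floor at first; the point is its centre.
- walnut3_center (a point): walnut in its shell, a ball 34 mm in diameter, 13 g, loose on the pan's floor at first; the point is its centre.
- walnut4_center (a point): walnut in its shell, a ball 34 mm in diameter, 13 g, loose on the pan's floor at first; the point is its centre.

How it is judged:
On the way:
1. the pan is held against its stop until all four walnuts are in the bowl (contact force between pan and stop above 1 N and value of joint tipper above 0.55 rad and distance between each of walnut1_center, walnut2_center, walnut3_center, walnut4_center and bowl_mid below 0.075 m), for 0.3 s.
At the end, for the whole second after the job is handed in: all four walnuts lie in the blue bowl (centre within 75 mm of the bowl's middle), the bowl stands upright on the worktop (within 0.1 rad) in front of the roaster (its axis within 300 mm of the roaster's origin), and the pan is back level (tilt under 0.04 rad), the robot clear of everything (distance between each of walnut1_center, walnut2_center, walnut3_center, walnut4_center and bowl_mid below 0.075 m and value of joint tipper below 0.04 rad and angle between bowl_mid's own z axis and vertical below 0.1 rad and height (world z) of bowl_mid below 0.042 m and horizontal distance between bowl_mid and roaster below 0.3 m); the robot touches nothing.
It fails at once if the pan is forced against its stop (over 45 N on the rubber tip, about 20 N at the grip) (contact force between pan and stop above 45 N).
It fails at once if the pan is let drop (falling back faster than 4 rad/s) (velocity of joint tipper below -4 rad/s).
It fails at once if the igniter button is pressed (over 3 mm) (value of joint igniter above 0.003 m).
It fails at once if the jar is moved (30 mm) or tipped (0.2 rad) (distance of jar from where it was at the start of the episode above 0.03 m or angle between jar's own z axis and vertical above 0.2 rad).
It fails at once if the sieve is moved (30 mm) (distance of sieve from where it was at the start of the episode above 0.03 m).
It also fails if it takes over 72 s, if anything falls off the work surface, if the arm or the gripper's body presses on something with over 40 N, if the wrist force passes 120 N, or if a joint passes its speed limit or range.

## Robot

A 6-joint arm with a two-finger parallel gripper is mounted at the origin on the work surface. World frame = base frame: x ahead of the robot, y to its left, z up, the work surface at z = 0. Lengths are in m, angles in rad, forces in N, time in s.
With the tool pointing down it reaches from about 0.3 to 0.775 m from the base axis. Payload 14.6 kg.
Tool frame: the origin (TCP) lies on the mounting face of the last link; the fingertips stand 199 mm ahead of it and the grasp point (between the pads) lies 180 mm ahead of it; z points along the fingers, y is the line along which they close (so a half turn about z gives the same grasp; the last joint's range is limited). The gripper opens to 94 mm and grips with 3 to 60 N. Pads are 16 mm wide; open, the fingers measure 119 mm over their backs; the gripper's body (75 mm by 177 mm) begins 78 mm behind the grasp point.
Start: joints at [-1.399, 0.3, 1.521, -0, 1.321, -0.067], TCP at [0.13, -0.534, 0.405] pointing down, gripper open.
Joint ranges: [-3.03, 3.03], [-0.79, 2.21], [0.23, 2.52], [-1.04, 4.18], [0, 3.07], [-2.55, 2.55]. Speed limits (rad/s): [2.22, 2.22, 2.57, 3.14, 3.14, 3.14].

## Interface

Orientations are given as [roll, pitch, yaw] about the fixed x, y, z axes, in that order (R = Rz(yaw) Ry(pitch) Rx(roll)).
In Python, from station import get_obs, camera, hand_in gives the robot as it stands.
- The arm moves only by the tool apply_moves, never from a script. Its argument "increments" is a list of rows, each an object of numbers: "tx", "ty", "tz": the shift along the tool's x, y, z as a fraction of full scale; "ax", "ay", "az": the turn, a rotation vector about the tool's x, y, z as a fraction of full scale. In form: [{"tx": .., "ty": .., "tz": .., "ax": .., "ay": .., "az": ..}, ...]. A call has 1 to 12 rows; each row shifts and turns the commanded pose from where the row before left it, along the tool's axes as they then stand; what a row does not reach is not made up. Full scale, the value 1, is 30 mm for a shift and 5 degrees for a turn. A row lasts 1/8 s, in which the tool goes at most 62.5 mm and 10.7 degrees, less where a joint would pass 70% of its speed; a pose out of reach is approached as far as the arm can. A call with a number of a shift or a turn outside -1 to 1 is refused whole. A call with a gripper value outside its range is refused whole. "jaw" is the closure, from 0 (fully open) to 1 (shut), set as the call begins (left out, the last holds). The fingers move at their own pace and stop on an object; "force" is the grip in N (left out, the last holds). Time passes only in rows, so rows that do not move let the fingers close. It gives the time, the measured TCP pose, the force, the opening and the grip force at its end, in the units of the state.
- get_obs(): the state, without advancing time (a new reading comes with each control period).
- camera(name): name is "scene" or "top" or "wrist"; returns a dict with "pixels" (384x512x3 uint8, red, green, blue), "camera_matrix" (3x3 intrinsics, pixels), "R" (3x3) and "t" (3): a world point X has camera coordinates R X + t; the wrist camera has in their place "T_tool_cam" (4x4, takes a point from camera to tool coordinates, whose origin is the TCP and whose axes are the flange's). Camera axes: x right, y down, z forward; pixel columns grow to the right and rows downward; lengths in m; the calibration is good to about 2 mm. A picture is of the moment at which its call begins: read the wrist's pose just before it. There is no depth.
- hand_in(): hands the job in; it is judged then, once.
The state is a dict: "time_s": time; "qpos": joint angles; "joint_vel": joint speeds; "tau": joint torques, N m; "ee_pos": TCP position; "eef_rot": TCP orientation; "force": force on the tool from outside, world axes, zero at the start; "moment": the same for the moment, N m; "grip_width": finger opening in m; "grip_force": force on a finger pad.
Only numpy, scipy, OpenCV 4.12 (cv2) and the standard library are available. Lean on these libraries where they do the work, as an engineer would, in place of code of your own. Each camera call takes 0.05 s, during which the arm holds its last target. There are 200 camera calls.

## Working session

There is one attempt and no reset: what is moved stays moved. The work goes in short steps, Python scripts to look and compute and a tool call to move; the robot and the scene stay as the last step left them, time stands still between calls to the robot, and variables do not carry over. Pictures are saved under pics/ and viewed, at most 10 in all, crops included, and the job is handed in when it is done.

Besides the shell and the picture viewer there is one more tool, called by a JSON object that holds its "method" and its "body". apply_moves: Moves the arm, as the interface text tells. Its arguments: {"type":"object","properties":{"increments":{"type":"array"},"jaw":{"type":"number"},"force":{"type":"number"}},"required":["increments"]}

```bash
mkdir -p pics; ls; python3 - <<'E'
from station import get_obs,camera
import cv2,pickle
o=get_obs();print({k:o[k] for k in('time_s','ee_pos','eef_rot','force','grip_width')})
d={}
for n in('scene','top'):
    c=camera(n);d[n]=c;cv2.imwrite(f'pics/{n}0.png',cv2.resize(c['pixels'][:,:,::-1],(768,576),interpolation=cv2.INTER_CUBIC))
    print(n,c['camera_matrix'],c['R'],c['t'])
pickle.dump(d,open('c0.pkl','wb'))
E
```

```text
pics
{'time_s': 0.0, 'ee_pos': array([ 0.130071  , -0.53436527,  0.40409708]), 'eef_rot': array([-3.14045087e+00, -7.03964823e-05,  2.38722535e-01]), 'force': array([-0.22108277, -0.85537119, -0.05395461]), 'grip_width': 0.0939662218684503}
scene [[369.22820658   0.         251.01022404]
 [  0.         369.22820658 196.46092575]
 [  0.           0.           1.        ]] [[-0.56357136  0.82581624 -0.02036833]
 [ 0.59468604  0.3884779  -0.70387033]
 [-0.5733549  -0.40879392 -0.7100364 ]] [ 0.27140558 -0.20179676  1.44190677]
top [[394.9733209    0.         259.03403762]
 [  0.         394.9733209  185.54167765]
 [  0.           0.           1.        ]] [[ 0.02817811 -0.99909908  0.03173348]
 [-0.98821959 -0.03262052 -0.14952571]
 [ 0.15042616 -0.02714629 -0.98824847]] [0.02132295 0.54184756 1.44307546]
```

View pics/top0.png

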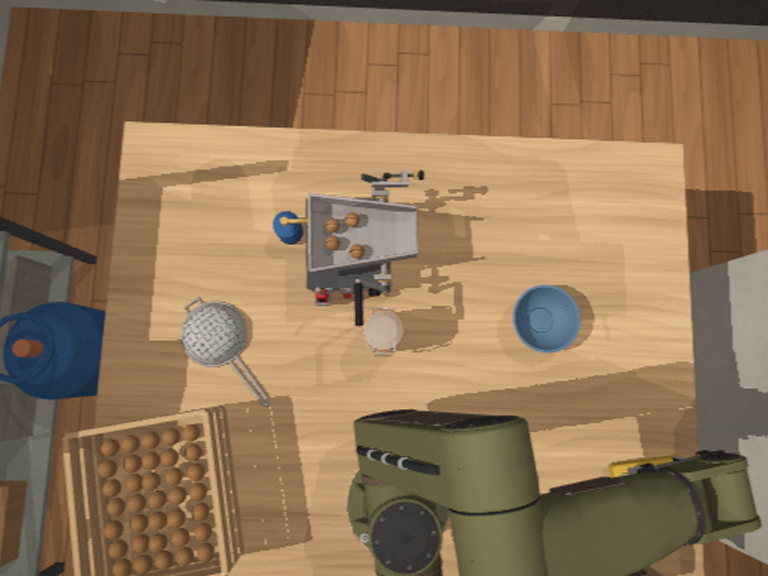

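View pics/scene0.png

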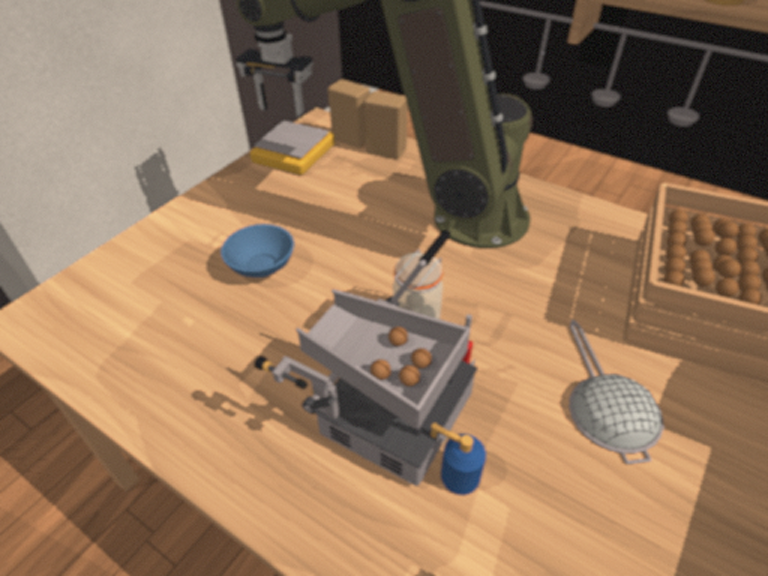

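Top view (768×576): bowl rim is centred at about (546,318), the lever grip runs from (359,283) to (360,325), and the jar lid is at about (384,330). The pan's back corners are at (308,195) and (309,272), and its lip corners at (417,207) and (417,257). The scene view shows the jar standing just under the grip, and the path from bowl to roaster is open.

```bash
cat > h.py <<'E'
import numpy as np,pickle
from scipy.optimize import least_squares
D=pickle.load(open('c0.pkl','rb'))
def un(c,p,z):
    r=c['R'].T@np.linalg.solve(c['camera_matrix'],[p[0]/1.5,p[1]/1.5,1]);o=-c['R'].T@c['t'];return o+r*(z-o[2])/r[2]
def proj(c,X):
    q=c['camera_matrix']@(c['R']@X+c['t']);return q[:2]/q[2]*1.5
E
python3 - <<'E'
from h import *
t=D['top'];s=D['scene']
obs=[(t,(308,195),(85,82,205)),(t,(309,272),(-85,82,205)),(t,(359.5,325),(-218,-26,272)),(t,(359,283),(-128,-26,272)),(t,(417,257),(-50,-160,172)),(t,(417,207),(50,-160,172)),
(s,(447,234),(-218,-26,272))]
def W(p,X): 
    a=p[2];c,n=np.cos(a),np.sin(a);return np.array([p[0]+c*X[0]-n*X[1],p[1]+n*X[0]+c*X[1],X[2]])
f=lambda p:np.concatenate([proj(c,W(p,np.array(X)/1e3))-u for c,u,X in obs])
r=least_squares(f,[.55,0.05,0],loss='soft_l1');print(r.x,f(r.x).reshape(-1,2).round(1))
p=r.x
# lip corner heights uncertain: without them
print('bowl top',un(t,(546,318),.065),'jar',un(t,(384,330),.175))
print('bowl scene',un(s,(258,249),.065),'sieve',un(t,(214,332),.05))
for n,X in dict(target=(0,-205,65),grip=(-173,-26,272),lip=(0,-160,172)).items(): print(n,W(p,np.array(X)/1e3))
np.save('p.npy',p)
E
```

```text
[0.62008267 0.1412233  0.05839936] [[ 0.8  0.1]
 [ 0.6 -2.8]
 [-0.3  0.7]
 [-0.8 -0.1]
 [-0.4 -3. ]
 [-2.   4.7]
 [-0.7 -3.6]]
bowl top [ 0.45135058 -0.35122262  0.065     ] jar [0.40286368 0.04848402 0.175     ]
bowl scene [ 0.46250711 -0.3404322   0.065     ] sieve [0.39351489 0.4587844  0.05      ]
target [ 0.63204773 -0.06342723  0.065     ]
grip [0.44889511 0.10517028 0.272     ]
lip [ 0.62942126 -0.01850394  0.172     ]
```

```bash
cat >> h.py <<'E'
from scipy.spatial.transform import Rotation as Ro
def plan(o,tgt,yaw):
    R=Ro.from_euler('xyz',o['eef_rot']);T=Ro.from_euler('xyz',[np.pi,0,yaw])
    rv=(R.inv()*T).as_rotvec(degrees=True)/5
    d=np.array(tgt)-o['ee_pos']
    print('t',round(o['time_s'],2),'pos',o['ee_pos'].round(4),'rpy',o['eef_rot'].round(3),'F',o['force'].round(2),'gw',round(float(o['grip_width']),4))
    print('shift(units) if turned first',(T.inv().apply(d)/.03).round(3),'as is',(R.inv().apply(d)/.03).round(3),'turn',rv.round(3))
E
python3 - <<'E'
from h import *
import cv2
from station import get_obs
t=D['top'];im=t['pixels'].astype(int)
m=((im[:,:,2]-im[:,:,0]>25)).astype(np.uint8)
n,l,st,c=cv2.connectedComponentsWithStats(m)
for i in range(1,n):
    if st[i,4]>300:print(st[i],c[i])
i=l[212,364]
k=cv2.findContours((l==i).astype(np.uint8),0,1)[0][0]
k=cv2.convexHull(k)[:,0,:]
P=np.array([un(t,q*1.5+.5,.065)[:2] for q in k])
r=least_squares(lambda v:np.hypot(*(P-v[:2]).T)-v[2],[.45,-.35,.08],loss='soft_l1',f_scale=.003).x;print('bowl',r)
a=.058;d=np.array([np.sin(a),-np.cos(a)])
g=r[:2]+.081*d;print('grip',g)
plan(get_obs(),[*g,.30],.058)
E
```

```text
[ 342  190   44   45 1553] [363.82936252 212.08692853]
[   0  201   70   65 3440] [ 37.24360465 233.45261628]
bowl [ 0.45037554 -0.35211103  0.08201329]
grip [ 0.45507091 -0.43297482]
t 0.1 pos [ 0.1301 -0.5344  0.4041] rpy [-3.141 -0.     0.239] F [0.65 0.37 0.08] gw 0.0941
shift(units) if turned first [11.01  -2.746  3.472] as is [11.324 -0.718  3.473] turn [-0.012  0.     2.072]
```

{"method": "apply_moves", "body": {"increments": [{"az": 0.69, "tz": 0.5}, {"az": 0.69, "tz": 0.5}, {"az": 0.69, "tz": 0.5}, {"tx": 1, "ty": -0.25, "tz": 0.2}, {"tx": 1, "ty": -0.25, "tz": 0.2}, {"tx": 1, "ty": -0.25, "tz": 0.2}, {"tx": 1, "ty": -0.25, "tz": 0.2}, {"tx": 1, "ty": -0.25, "tz": 0.2}, {"tx": 1, "ty": -0.25, "tz": 0.2}, {"tx": 1, "ty": -0.25, "tz": 0.2}, {"tx": 1, "ty": -0.25, "tz": 0.2}, {"tx": 1, "ty": -0.25, "tz": 0.2}], "jaw": 0.4, "force": 10}}

```text
schema error: expected keys tx, ty, tz, ax, ay, az
```

{"method": "apply_moves", "body": {"increments": [{"tx": 1, "ty": -0.25, "tz": 0.1}, {"tx": 1, "ty": -0.25, "tz": 0.1}, {}, {}]}}

```text
schema error: expected keys tx, ty, tz, ax, ay, az
```

```bash
cat > look.py <<'E'
import sys,cv2
from h import *
from station import get_obs,camera
n,f=sys.argv[1:3];o=get_obs();c=camera(n)
cv2.imwrite(f'pics/{f}.png',cv2.resize(c['pixels'][:,:,::-1],(768,576),interpolation=cv2.INTER_CUBIC))
pickle.dump((o,c),open(f+'.pkl','wb'))
plan(o,[float(v) for v in sys.argv[3:6]],.058)
E
python3 look.py wrist w1 .455 -.433 .244
```

```text
t 0.1 pos [ 0.1301 -0.5344  0.4041] rpy [-3.141 -0.     0.239] F [0.65 0.37 0.08] gw 0.0941
shift(units) if turned first [11.007 -2.746  5.338] as is [11.321 -0.716  5.34 ] turn [-0.012  0.     2.072]
```

View pics/w1.png

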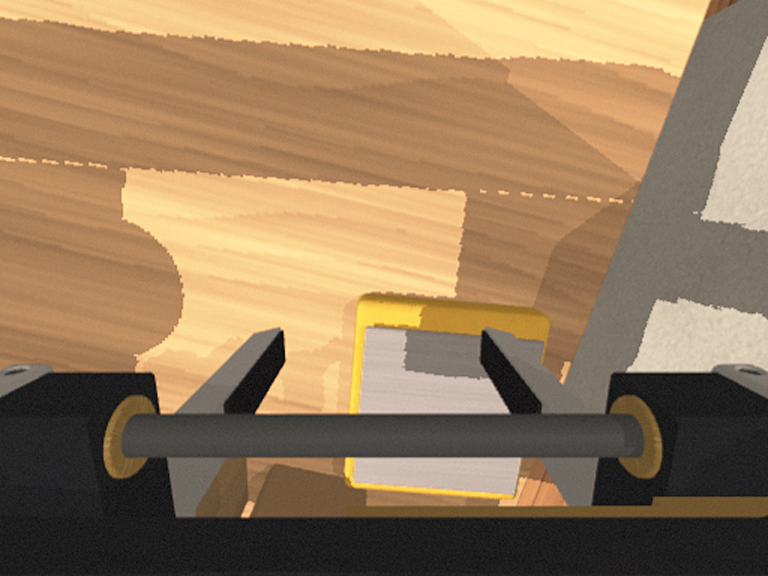

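The move was refused because every row needs all six keys. The wrist picture still shows the start pose, with fingertips at about (283,330) and (483,330).

{"method": "apply_moves", "body": {"increments": [{"tx": 0, "ty": 0, "tz": 0, "ax": 0, "ay": 0, "az": 0.69}, {"tx": 0, "ty": 0, "tz": 0, "ax": 0, "ay": 0, "az": 0.69}, {"tx": 0, "ty": 0, "tz": 0, "ax": 0, "ay": 0, "az": 0.69}, {"tx": 1, "ty": -0.25, "tz": 0.3, "ax": 0, "ay": 0, "az": 0}, {"tx": 1, "ty": -0.25, "tz": 0.3, "ax": 0, "ay": 0, "az": 0}, {"tx": 1, "ty": -0.25, "tz": 0.3, "ax": 0, "ay": 0, "az": 0}, {"tx": 1, "ty": -0.25, "tz": 0.3, "ax": 0, "ay": 0, "az": 0}, {"tx": 1, "ty": -0.25, "tz": 0.3, "ax": 0, "ay": 0, "az": 0}, {"tx": 1, "ty": -0.25, "tz": 0.3, "ax": 0, "ay": 0, "az": 0}, {"tx": 1, "ty": -0.25, "tz": 0.3, "ax": 0, "ay": 0, "az": 0}, {"tx": 1, "ty": -0.25, "tz": 0.3, "ax": 0, "ay": 0, "az": 0}, {"tx": 1, "ty": -0.25, "tz": 0.3, "ax": 0, "ay": 0, "az": 0}], "jaw": 0.4, "force": 10}}

```text
time_s: 1.65
ee_pos: [0.3966, -0.4509, 0.3231]
eef_rot: [-3.141, 0.0, 0.058]
force: [0.3, -1.1, -0.5]
grip_width: 0.0562
grip_force: 0.0
```

{"method": "apply_moves", "body": {"increments": [{"tx": 1, "ty": -0.25, "tz": 0.4, "ax": 0, "ay": 0, "az": 0}, {"tx": 1, "ty": -0.25, "tz": 0.4, "ax": 0, "ay": 0, "az": 0}, {"tx": 0, "ty": 0, "tz": 0, "ax": 0, "ay": 0, "az": 0}, {"tx": 0, "ty": 0, "tz": 0, "ax": 0, "ay": 0, "az": 0}]}}

```text
time_s: 2.15
ee_pos: [0.4543, -0.4331, 0.2997]
eef_rot: [-3.142, 0.0, 0.058]
force: [0.4, -0.2, -0.0]
grip_width: 0.0566
grip_force: 0.0
```

```bash
python3 look.py wrist w2 .455 -.433 .244
```

```text
t 2.15 pos [ 0.4543 -0.4331  0.2997] rpy [-3.142  0.     0.058] F [ 0.37 -0.2  -0.01] gw 0.0566
shift(units) if turned first [ 2.400e-02 -1.000e-03  1.858e+00] as is [ 0.024 -0.     1.858] turn [-0.001  0.003  0.001]
```

View pics/w2.png

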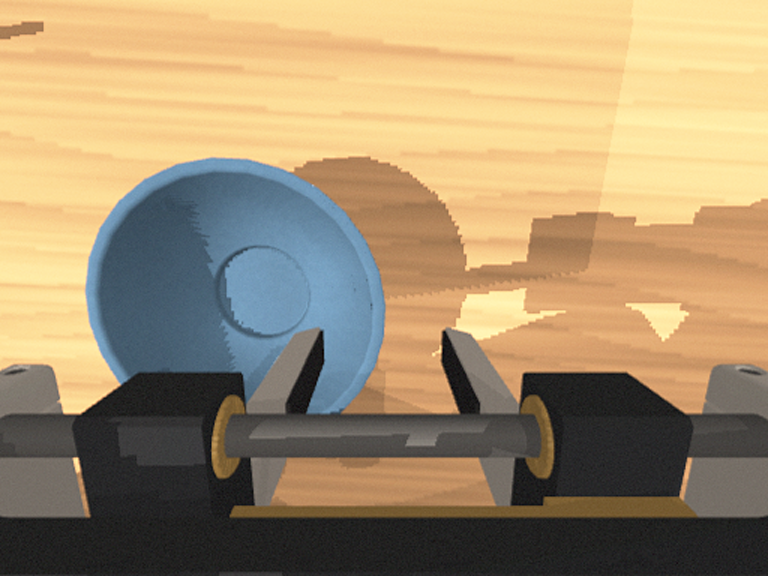

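The wrist view shows the bowl rim spanning x 88 to 384, with its top at y 158. Its right edge sits midway between the fingers (323 and 443). I'll check the lateral offset numerically.

```bash
python3 - <<'E'
from h import *
o,c=pickle.load(open('w2.pkl','rb'))
T=np.eye(4);T[:3,:3]=Ro.from_euler('xyz',o['eef_rot']).as_matrix();T[:3,3]=o['ee_pos'];T=T@c['T_tool_cam'];T=np.linalg.inv(T)
c['R']=T[:3,:3];c['t']=T[:3,3]
P=np.array([un(c,q,.065)[:2] for q in [(88,280),(384,300),(220,158),(130,200),(120,381),(340,212),(375,350)]])
r=least_squares(lambda v:np.hypot(*(P-v[:2]).T)-.085,[.45,-.35]);print(r.x,r.fun.round(3))
E
```

```text
[ 0.45157871 -0.35124558] [-0.002 -0.001  0.001 -0.003 -0.004 -0.001 -0.005]
```

{"method": "apply_moves", "body": {"increments": [{"tx": 0, "ty": 0, "tz": 0.7, "ax": 0, "ay": 0, "az": 0}, {"tx": 0, "ty": 0, "tz": 0.7, "ax": 0, "ay": 0, "az": 0}, {"tx": 0, "ty": 0, "tz": 0.45, "ax": 0, "ay": 0, "az": 0}, {"tx": 0, "ty": 0, "tz": 0, "ax": 0, "ay": 0, "az": 0}]}}

```text
time_s: 2.7
ee_pos: [0.4543, -0.4331, 0.2437]
eef_rot: [-3.141, 0.001, 0.058]
force: [0.6, -0.1, 0.2]
grip_width: 0.0562
grip_force: 0.0
```

{"method": "apply_moves", "body": {"increments": [{"tx": 0, "ty": 0, "tz": 0, "ax": 0, "ay": 0, "az": 0}, {"tx": 0, "ty": 0, "tz": 0, "ax": 0, "ay": 0, "az": 0}, {"tx": 0, "ty": 0, "tz": 0, "ax": 0, "ay": 0, "az": 0}, {"tx": 0, "ty": 0, "tz": 0, "ax": 0, "ay": 0, "az": 0}, {"tx": 0, "ty": 0, "tz": 0, "ax": 0, "ay": 0, "az": 0}], "jaw": 1, "force": 15}}

```text
time_s: 3.32
ee_pos: [0.4549, -0.4326, 0.2443]
eef_rot: [-3.141, -0.0, 0.058]
force: [2.6, 4.1, 1.8]
grip_width: 0.0163
grip_force: 15.2
```

```bash
python3 look.py wrist w3 .637 -.144 .244
```

```text
t 3.33 pos [ 0.4549 -0.4326  0.2443] rpy [-3.141 -0.     0.058] F [2.61 4.11 1.82] gw 0.0163
shift(units) if turned first [ 6.617 -9.253  0.01 ] as is [ 6.618 -9.253  0.016] turn [-0.005 -0.004  0.001]
```

{"method": "apply_moves", "body": {"increments": [{"tx": 0.2, "ty": -0.27, "tz": 0, "ax": 0, "ay": 0, "az": 0}, {"tx": 0.3, "ty": -0.42, "tz": 0, "ax": 0, "ay": 0, "az": 0}, {"tx": 0.4, "ty": -0.56, "tz": 0, "ax": 0, "ay": 0, "az": 0}, {"tx": 0.4, "ty": -0.56, "tz": 0, "ax": 0, "ay": 0, "az": 0}, {"tx": 0.4, "ty": -0.56, "tz": 0, "ax": 0, "ay": 0, "az": 0}, {"tx": 0.4, "ty": -0.56, "tz": 0, "ax": 0, "ay": 0, "az": 0}, {"tx": 0.4, "ty": -0.56, "tz": 0, "ax": 0, "ay": 0, "az": 0}, {"tx": 0.4, "ty": -0.56, "tz": 0, "ax": 0, "ay": 0, "az": 0}, {"tx": 0.4, "ty": -0.56, "tz": 0, "ax": 0, "ay": 0, "az": 0}, {"tx": 0.4, "ty": -0.56, "tz": 0, "ax": 0, "ay": 0, "az": 0}, {"tx": 0.4, "ty": -0.56, "tz": 0, "ax": 0, "ay": 0, "az": 0}, {"tx": 0.4, "ty": -0.56, "tz": 0, "ax": 0, "ay": 0, "az": 0}]}}

```text
time_s: 4.88
ee_pos: [0.5789, -0.2354, 0.2443]
eef_rot: [3.141, 0.001, 0.059]
force: [-2.7, -5.7, 6.1]
grip_width: 0.0151
grip_force: 16.8
```

```bash
python3 look.py top t4 .637 -.144 .244
```

```text
t 4.88 pos [ 0.5789 -0.2354  0.2443] rpy [3.141e+00 1.000e-03 5.900e-02] F [-2.72 -5.71  6.12] gw 0.0151
shift(units) if turned first [ 2.109 -2.931  0.011] as is [ 2.112 -2.929  0.008] turn [0.007 0.008 0.009]
```

View pics/t4.png

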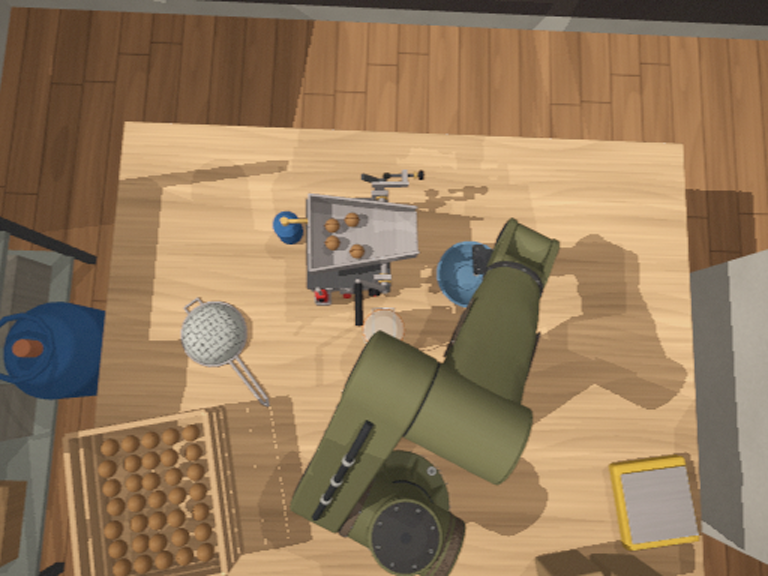

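Bowl follows the grasp, with its rim centre at about (469,274) and left edge at 436. The path to the lip at x≈417 is clear. Continuing.

{"method": "apply_moves", "body": {"increments": [{"tx": 0.4, "ty": -0.56, "tz": 0, "ax": 0, "ay": 0, "az": 0}, {"tx": 0.4, "ty": -0.56, "tz": 0, "ax": 0, "ay": 0, "az": 0}, {"tx": 0.4, "ty": -0.56, "tz": 0, "ax": 0, "ay": 0, "az": 0}, {"tx": 0.4, "ty": -0.56, "tz": 0, "ax": 0, "ay": 0, "az": 0}, {"tx": 0.3, "ty": -0.4, "tz": 0, "ax": 0, "ay": 0, "az": 0}, {"tx": 0.2, "ty": -0.29, "tz": 0, "ax": 0, "ay": 0, "az": 0}, {"tx": 0, "ty": 0, "tz": 0, "ax": 0, "ay": 0, "az": 0}, {"tx": 0, "ty": 0, "tz": 0, "ax": 0, "ay": 0, "az": 0}]}}

```text
time_s: 5.92
ee_pos: [0.6364, -0.1437, 0.2442]
eef_rot: [-3.141, 0.001, 0.059]
force: [-2.7, 1.0, 6.8]
grip_width: 0.015
grip_force: 15.8
```

```bash
python3 look.py top t5 .637 -.144 .244; python3 - <<'E'
from h import *
import cv2
o,c=pickle.load(open('t5.pkl','rb'));im=c['pixels'].astype(int)
m=((im[:,:,2]-im[:,:,0]>25)).astype(np.uint8)
n,l,st,q=cv2.connectedComponentsWithStats(m)
for i in range(1,n):
    if st[i,4]>200:print(st[i],q[i])
cr=c['pixels'][100:250,170:370,::-1];cv2.imwrite('pics/t5c.png',cv2.resize(cr,(800,600),interpolation=cv2.INTER_CUBIC))
E
```

```text
t 5.92 pos [ 0.6364 -0.1437  0.2442] rpy [-3.141e+00  1.000e-03  5.900e-02] F [-2.72  0.96  6.82] gw 0.015
shift(units) if turned first [0.021 0.011 0.008] as is [0.021 0.011 0.008] turn [-0.011  0.012  0.013]
[182 141  20  22 264] [191.54924242 152.13257576]
[269 145  26  43 567] [283.12345679 168.5978836 ]
[   0  201   70   65 3447] [ 37.20887728 233.45198724]
```

View pics/t5c.png

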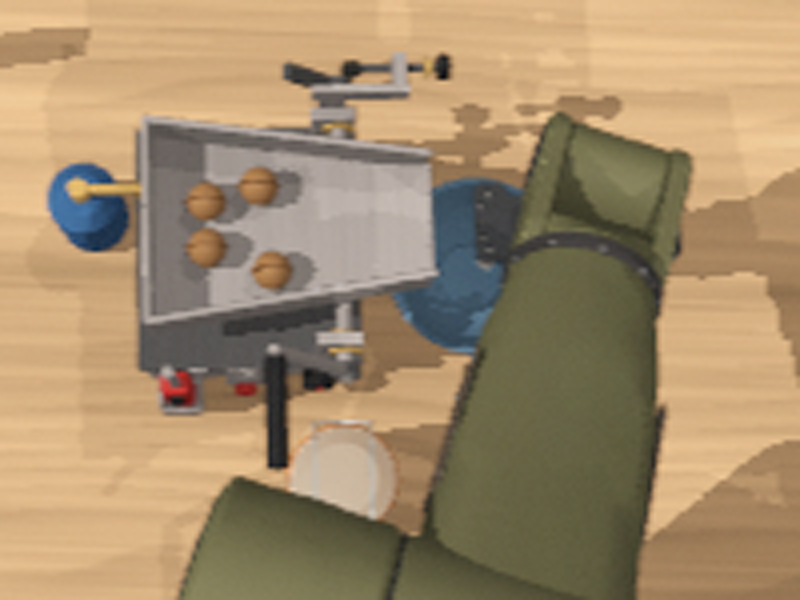

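Bowl sits under the lip (crop rows 179–352, lip rows 152–275), and the gripper body at x≥475 is clear of the lip edge at 435. Releasing and lifting, backing away a little.

{"method": "apply_moves", "body": {"increments": [{"tx": 0, "ty": 0, "tz": 0, "ax": 0, "ay": 0, "az": 0}, {"tx": 0, "ty": 0, "tz": 0, "ax": 0, "ay": 0, "az": 0}, {"tx": 0, "ty": 0, "tz": 0, "ax": 0, "ay": 0, "az": 0}, {"tx": 0, "ty": 0, "tz": -0.4, "ax": 0, "ay": 0, "az": 0}, {"tx": 0, "ty": 0, "tz": -0.6, "ax": 0, "ay": 0, "az": 0}, {"tx": 0, "ty": 0.4, "tz": -0.8, "ax": 0, "ay": 0, "az": 0}, {"tx": 0, "ty": 0.6, "tz": -1, "ax": 0, "ay": 0, "az": 0}, {"tx": 0, "ty": 0.6, "tz": -1, "ax": 0, "ay": 0, "az": 0}, {"tx": 0, "ty": 0.6, "tz": -1, "ax": 0, "ay": 0, "az": 0}, {"tx": 0, "ty": 0, "tz": -1, "ax": 0, "ay": 0, "az": 0}, {"tx": 0, "ty": 0, "tz": -1, "ax": 0, "ay": 0, "az": 0}, {"tx": 0, "ty": 0, "tz": -1, "ax": 0, "ay": 0, "az": 0}], "jaw": 0.35}}

```text
time_s: 7.48
ee_pos: [0.6396, -0.211, 0.4809]
eef_rot: [3.141, -0.001, 0.058]
force: [0.2, 0.3, 0.0]
grip_width: 0.0612
grip_force: 0.0
```

{"method": "apply_moves", "body": {"increments": [{"tx": -1, "ty": 0, "tz": -0.8, "ax": 0, "ay": 0, "az": 0}, {"tx": -1, "ty": 0, "tz": -0.8, "ax": 0, "ay": 0, "az": 0}, {"tx": -1, "ty": 0, "tz": -0.3, "ax": 0, "ay": 0, "az": 0}, {"tx": -1, "ty": 0, "tz": 0, "ax": 0, "ay": 0, "az": 0}, {"tx": -1, "ty": 0, "tz": 0, "ax": 0, "ay": 0, "az": 0}, {"tx": 0, "ty": 0, "tz": 0, "ax": 0, "ay": 0, "az": 0}, {"tx": 0, "ty": 0, "tz": 0, "ax": 0, "ay": 0, "az": 0}]}}

```text
time_s: 8.35
ee_pos: [0.4905, -0.2197, 0.536]
eef_rot: [3.141, -0.001, 0.058]
force: [0.8, -0.8, 0.2]
grip_width: 0.0608
grip_force: 0.0
```

```bash
python3 look.py top t6 .449 .105 .515; python3 - <<'E'
from h import *
import cv2
o,c=pickle.load(open('t6.pkl','rb'));im=c['pixels'].astype(int)
m=((im[:,:,2]-im[:,:,0]>20)).astype(np.uint8)
n,l,st,q=cv2.connectedComponentsWithStats(m)
for i in range(1,n):
    if st[i,4]>100:print(st[i],q[i])
i=1+np.argmin(np.hypot(*(q[1:]-[293,167]).T))
k=cv2.convexHull(cv2.findContours((l==i).astype(np.uint8),0,1)[0][0])[:,0,:]
k=k[k[:,0]>285]
P=np.array([un(c,a*1.5+.5,.065)[:2] for a in k])
r=least_squares(lambda v:np.hypot(*(P-v[:2]).T)-.0835,[.63,-.06],loss='soft_l1',f_scale=.003);print('bowl',r.x,r.fun.round(3))
p=np.load('p.npy');d=r.x-p[:2];co,s=np.cos(p[2]),np.sin(p[2]);print('in roaster',co*d[0]+s*d[1],-s*d[0]+co*d[1])
cr=c['pixels'][100:250,170:370,::-1];cv2.imwrite('pics/t6c.png',cv2.resize(cr,(800,600),interpolation=cv2.INTER_CUBIC))
E
```

```text
t 8.35 pos [ 0.4905 -0.2197  0.536 ] rpy [ 3.141e+00 -1.000e-03  5.800e-02] F [ 0.78 -0.78  0.16] gw 0.0608
shift(units) if turned first [ -0.754 -10.884   0.701] as is [ -0.754 -10.885   0.694] turn [ 0.006 -0.012  0.001]
[182 141  20  22 266] [191.53383459 152.09398496]
[ 269  145   42   43 1271] [291.58929976 166.92682927]
[   0  201   70   65 3464] [ 37.15011547 233.39318707]
bowl [ 0.61342077 -0.06986531] [-0.001 -0.001  0.     0.001  0.     0.    -0.001  0.    -0.     0.
 -0.    -0.    -0.001]
in roaster -0.01897097227527369 -0.21033992238930002
```

View pics/t6c.png

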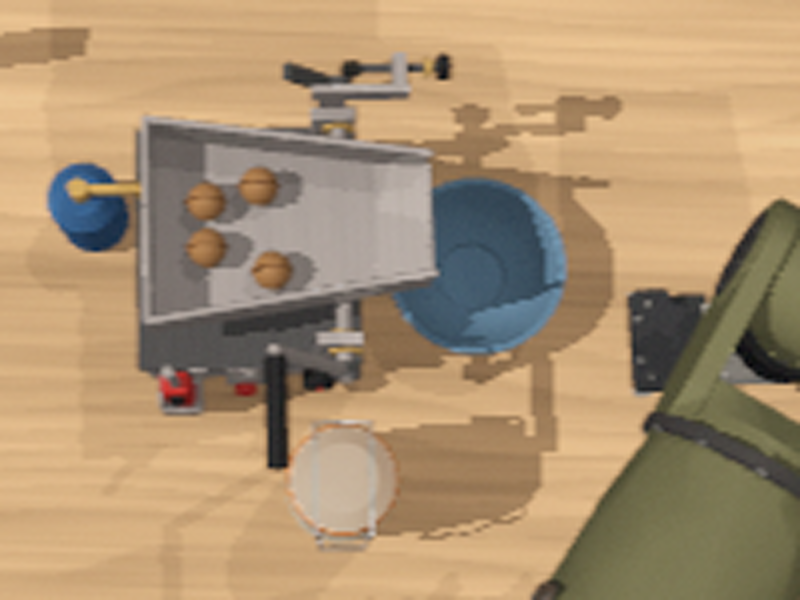

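Walnuts are still in the pan. The bowl is now at roaster x −19, y −210 mm: it swung about the grip and lagged in x. I'll turn the tool 90°, close the fingers, and nudge the bowl about 19 mm in +x from its near side.

{"method": "apply_moves", "body": {"increments": [{"tx": 0, "ty": 0, "tz": 0.4, "ax": 0, "ay": 0, "az": -1}, {"tx": 0, "ty": 0, "tz": 0.4, "ax": 0, "ay": 0, "az": -1}, {"tx": 0, "ty": 0, "tz": 0.4, "ax": 0, "ay": 0, "az": -1}, {"tx": 0, "ty": 0, "tz": 0.4, "ax": 0, "ay": 0, "az": -1}, {"tx": 0, "ty": 0, "tz": 0.4, "ax": 0, "ay": 0, "az": -1}, {"tx": 0, "ty": 0, "tz": 0.4, "ax": 0, "ay": 0, "az": -1}, {"tx": 0, "ty": 0, "tz": 0.4, "ax": 0, "ay": 0, "az": -1}, {"tx": 0, "ty": 0, "tz": 0.4, "ax": 0, "ay": 0, "az": -1}, {"tx": 0, "ty": 0, "tz": 0.4, "ax": 0, "ay": 0, "az": -1}, {"tx": 0, "ty": 0, "tz": 0.4, "ax": 0, "ay": 0, "az": -1}, {"tx": 0, "ty": 0, "tz": 0.4, "ax": 0, "ay": 0, "az": -1}, {"tx": 0, "ty": 0, "tz": 0.4, "ax": 0, "ay": 0, "az": -1}], "jaw": 1}}

```text
time_s: 9.9
ee_pos: [0.4911, -0.2197, 0.3905]
eef_rot: [-3.141, -0.0, 1.109]
force: [-0.1, -0.8, -1.1]
grip_width: 0.0003
grip_force: 0.0
```

{"method": "apply_moves", "body": {"increments": [{"tx": 0, "ty": 0, "tz": 0.2, "ax": 0, "ay": 0, "az": -1}, {"tx": 0, "ty": 0, "tz": 0.2, "ax": 0, "ay": 0, "az": -1}, {"tx": 0, "ty": 0, "tz": 0.2, "ax": 0, "ay": 0, "az": -1}, {"tx": 0, "ty": 0, "tz": 0.2, "ax": 0, "ay": 0, "az": -1}, {"tx": 0, "ty": 0, "tz": 0.2, "ax": 0, "ay": 0, "az": -1}, {"tx": 0, "ty": 0, "tz": 0.2, "ax": 0, "ay": 0, "az": -1}, {"tx": 0, "ty": 0, "tz": 0, "ax": 0, "ay": 0, "az": 0}, {"tx": 0, "ty": 0, "tz": 0, "ax": 0, "ay": 0, "az": 0}]}}

```text
time_s: 10.9
ee_pos: [0.4908, -0.2198, 0.3553]
eef_rot: [3.142, -0.0, 1.627]
force: [-0.0, -0.4, 1.0]
grip_width: 0.0006
grip_force: 0.0
```

```bash
python3 -c "
from h import *
from station import get_obs
plan(get_obs(),[.5024,-.091,.234],1.629)"
```

```text
t 10.9 pos [ 0.4908 -0.2198  0.3553] rpy [ 3.142 -0.     1.627] F [-0.   -0.41  1.02] gw 0.0006
shift(units) if turned first [4.263 0.637 4.042] as is [4.264 0.629 4.042] turn [ 0.   -0.   -0.02]
```

{"method": "apply_moves", "body": {"increments": [{"tx": 0.85, "ty": 0.1, "tz": 0, "ax": 0, "ay": 0, "az": 0}, {"tx": 0.85, "ty": 0.1, "tz": 0, "ax": 0, "ay": 0, "az": 0}, {"tx": 0.85, "ty": 0.1, "tz": 0.5, "ax": 0, "ay": 0, "az": 0}, {"tx": 0.85, "ty": 0.1, "tz": 1, "ax": 0, "ay": 0, "az": 0}, {"tx": 0.86, "ty": 0.1, "tz": 1, "ax": 0, "ay": 0, "az": 0}, {"tx": 0, "ty": 0.1, "tz": 1, "ax": 0, "ay": 0, "az": 0}, {"tx": 0, "ty": 0, "tz": 0.54, "ax": 0, "ay": 0, "az": 0}, {"tx": 0, "ty": 0, "tz": 0, "ax": 0, "ay": 0, "az": 0}]}}

```text
time_s: 11.9
ee_pos: [0.501, -0.0914, 0.2335]
eef_rot: [-3.14, -0.0, 1.628]
force: [0.1, -0.3, -0.6]
grip_width: 0.0009
grip_force: 0.0
```

{"method": "apply_moves", "body": {"increments": [{"tx": 0, "ty": 0.25, "tz": 0, "ax": 0, "ay": 0, "az": 0}, {"tx": 0, "ty": 0.2, "tz": 0, "ax": 0, "ay": 0, "az": 0}, {"tx": 0, "ty": 0.2, "tz": 0, "ax": 0, "ay": 0, "az": 0}, {"tx": 0, "ty": 0.2, "tz": 0, "ax": 0, "ay": 0, "az": 0}, {"tx": 0, "ty": 0.2, "tz": 0, "ax": 0, "ay": 0, "az": 0}, {"tx": 0, "ty": 0.12, "tz": 0, "ax": 0, "ay": 0, "az": 0}, {"tx": 0, "ty": 0, "tz": 0, "ax": 0, "ay": 0, "az": 0}, {"tx": 0, "ty": -0.5, "tz": 0, "ax": 0, "ay": 0, "az": 0}]}}

```text
time_s: 12.9
ee_pos: [0.5213, -0.0899, 0.2339]
eef_rot: [3.14, 0.0, 1.629]
force: [0.8, -0.9, 0.5]
grip_width: 0.0003
grip_force: 0.0
```

{"method": "apply_moves", "body": {"increments": [{"tx": -0.3, "ty": 0, "tz": -1, "ax": 0, "ay": 0, "az": 0}, {"tx": -0.3, "ty": 0, "tz": -1, "ax": 0, "ay": 0, "az": 0}, {"tx": -0.5, "ty": 0, "tz": -1, "ax": 0, "ay": 0, "az": 0}, {"tx": -0.5, "ty": 0, "tz": -1, "ax": 0, "ay": 0, "az": 0}, {"tx": -1, "ty": 0, "tz": -1, "ax": 0, "ay": 0, "az": 0}, {"tx": -1, "ty": 0, "tz": -1, "ax": 0, "ay": 0, "az": 0}, {"tx": -1, "ty": 0, "tz": -1, "ax": 0, "ay": 0, "az": 0}, {"tx": 0, "ty": 0, "tz": -1, "ax": 0, "ay": 0, "az": 0}, {"tx": 0, "ty": 0, "tz": -1, "ax": 0, "ay": 0, "az": 0}, {"tx": 0, "ty": 0, "tz": -0.5, "ax": 0, "ay": 0, "az": 0}, {"tx": 0, "ty": 0, "tz": 0, "ax": 0, "ay": 0, "az": 0}]}}

```text
time_s: 14.28
ee_pos: [0.5291, -0.2277, 0.5192]
eef_rot: [3.14, 0.001, 1.629]
force: [-1.2, 0.1, -0.9]
grip_width: 0.0006
grip_force: 0.0
```

```bash
cat > bowl.py <<'E'
from h import *
import cv2,sys
o,c=pickle.load(open(sys.argv[1]+'.pkl','rb'));im=c['pixels'].astype(int)
m=((im[:,:,2]-im[:,:,0]>20)).astype(np.uint8)
n,l,st,q=cv2.connectedComponentsWithStats(m)
i=1+np.argmin(np.hypot(*(q[1:]-[293,167]).T));print(st[i])
k=cv2.convexHull(cv2.findContours((l==i).astype(np.uint8),0,1)[0][0])[:,0,:]
k=k[k[:,0]>285]
P=np.array([un(c,a*1.5+.5,.065)[:2] for a in k])
r=least_squares(lambda v:np.hypot(*(P-v[:2]).T)-.0835,[.63,-.06],loss='soft_l1',f_scale=.003);print('bowl',r.x,r.fun.round(3))
p=np.load('p.npy');d=r.x-p[:2];co,s=np.cos(p[2]),np.sin(p[2]);print('in roaster',co*d[0]+s*d[1],-s*d[0]+co*d[1])
E
python3 look.py top t7 .449 .105 .515; python3 bowl.py t7
```

```text
t 14.28 pos [ 0.5291 -0.2277  0.5192] rpy [3.140e+00 1.000e-03 1.629e+00] F [-1.25  0.13 -0.88] gw 0.0006
shift(units) if turned first [ -2.021 -11.225   0.139] as is [11.226 -2.018  0.131] turn [ 1.5000e-02 -5.0000e-03  1.8004e+01]
[ 270  142   41   43 1222]
bowl [ 0.62578023 -0.06732846] [-0.001 -0.001 -0.001  0.001  0.001  0.001  0.    -0.     0.     0.
 -0.001 -0.    -0.    -0.     0.     0.    -0.001]
in roaster -0.00648451865060797 -0.20852877176154833
```

Bowl is at (−6, −208) mm, good. Now to the lever: turn back and go above the grip.

{"method": "apply_moves", "body": {"increments": [{"tx": 0, "ty": 0, "tz": 0, "ax": 0, "ay": 0, "az": 1}, {"tx": 0, "ty": 0, "tz": 0, "ax": 0, "ay": 0, "az": 1}, {"tx": 0, "ty": 0, "tz": 0, "ax": 0, "ay": 0, "az": 1}, {"tx": 0, "ty": 0, "tz": 0, "ax": 0, "ay": 0, "az": 1}, {"tx": 0, "ty": 0, "tz": 0, "ax": 0, "ay": 0, "az": 1}, {"tx": 0, "ty": 0, "tz": 0, "ax": 0, "ay": 0, "az": 1}, {"tx": 0, "ty": 0, "tz": 0, "ax": 0, "ay": 0, "az": 1}, {"tx": 0, "ty": 0, "tz": 0, "ax": 0, "ay": 0, "az": 1}, {"tx": 0, "ty": 0, "tz": 0, "ax": 0, "ay": 0, "az": 1}, {"tx": 0, "ty": 0, "tz": 0, "ax": 0, "ay": 0, "az": 1}, {"tx": 0, "ty": 0, "tz": 0, "ax": 0, "ay": 0, "az": 1}, {"tx": 0, "ty": 0, "tz": 0, "ax": 0, "ay": 0, "az": 1}], "jaw": 0.35}}

```text
time_s: 15.82
ee_pos: [0.5292, -0.2278, 0.5173]
eef_rot: [-3.14, 0.001, 0.579]
force: [-0.2, -0.2, 0.7]
grip_width: 0.061
grip_force: 0.0
```

{"method": "apply_moves", "body": {"increments": [{"tx": 0, "ty": 0, "tz": 0, "ax": 0, "ay": 0, "az": 1}, {"tx": 0, "ty": 0, "tz": 0, "ax": 0, "ay": 0, "az": 1}, {"tx": 0, "ty": 0, "tz": 0, "ax": 0, "ay": 0, "az": 1}, {"tx": 0, "ty": 0, "tz": 0, "ax": 0, "ay": 0, "az": 1}, {"tx": 0, "ty": 0, "tz": 0, "ax": 0, "ay": 0, "az": 1}, {"tx": 0, "ty": 0, "tz": 0, "ax": 0, "ay": 0, "az": 1}, {"tx": -0.4, "ty": -0.7, "tz": 0, "ax": 0, "ay": 0, "az": 0}, {"tx": -0.4, "ty": -0.9, "tz": 0, "ax": 0, "ay": 0, "az": 0}, {"tx": -0.4, "ty": -1, "tz": 0, "ax": 0, "ay": 0, "az": 0}, {"tx": -0.4, "ty": -1, "tz": 0, "ax": 0, "ay": 0, "az": 0}, {"tx": -0.4, "ty": -1, "tz": 0, "ax": 0, "ay": 0, "az": 0}, {"tx": 0, "ty": -1, "tz": 0, "ax": 0, "ay": 0, "az": 0}]}}

```text
time_s: 17.32
ee_pos: [0.4588, -0.0626, 0.5178]
eef_rot: [-3.141, 0.001, 0.058]
force: [-0.3, -1.6, -0.1]
grip_width: 0.0611
grip_force: 0.0
```

{"method": "apply_moves", "body": {"increments": [{"tx": 0, "ty": -1, "tz": 0, "ax": 0, "ay": 0, "az": 0}, {"tx": 0, "ty": -1, "tz": 0, "ax": 0, "ay": 0, "az": 0}, {"tx": 0, "ty": -1, "tz": 0, "ax": 0, "ay": 0, "az": 0}, {"tx": 0, "ty": -1, "tz": 0, "ax": 0, "ay": 0, "az": 0}, {"tx": 0, "ty": -1, "tz": 0, "ax": 0, "ay": 0, "az": 0}, {"tx": 0, "ty": -0.6, "tz": 0, "ax": 0, "ay": 0, "az": 0}, {"tx": 0, "ty": 0, "tz": 0, "ax": 0, "ay": 0, "az": 0}, {"tx": 0, "ty": 0, "tz": 0, "ax": 0, "ay": 0, "az": 0}]}}

```text
time_s: 18.32
ee_pos: [0.4497, 0.1037, 0.5183]
eef_rot: [3.141, 0.001, 0.058]
force: [-0.6, 0.3, 0.7]
grip_width: 0.0611
grip_force: 0.0
```

```bash
python3 look.py wrist w8 .449 .105 .452
```

```text
t 18.32 pos [0.4497 0.1037 0.5183] rpy [3.141e+00 1.000e-03 5.800e-02] F [-0.6   0.26  0.72] gw 0.0611
shift(units) if turned first [-0.022 -0.045  2.21 ] as is [-0.02  -0.045  2.21 ] turn [0.003 0.011 0.   ]
```

View pics/w8.png

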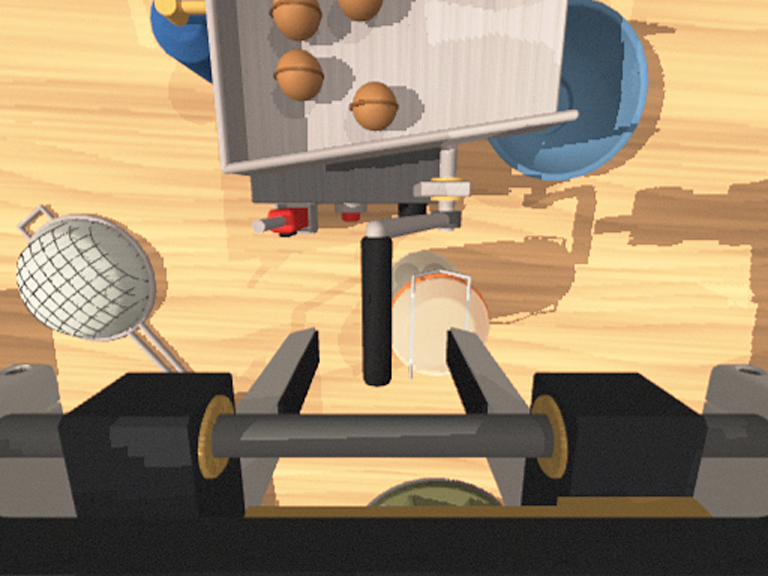

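Wrist view: the bar runs from (376,237) to (377,385), between the fingertips at x 319 and 447. Checking its position.

```bash
python3 - <<'E'
from h import *
o,c=pickle.load(open('w8.pkl','rb'))
T=np.eye(4);T[:3,:3]=Ro.from_euler('xyz',o['eef_rot']).as_matrix();T[:3,3]=o['ee_pos'];T=np.linalg.inv(T@c['T_tool_cam'])
c['R']=T[:3,:3];c['t']=T[:3,3]
a,b=un(c,(376.5,237),.277),un(c,(377,384),.274);print(a,b,(a+b)/2)
p=np.load('p.npy')
for th in (0,.3,.6,.93):
  f=np.radians(25)-th; print(th,(-85+140*np.sin(f)+25.83).round(1),(140*np.cos(f)-126.9).round(1))
E
```

```text
[0.49643627 0.10941216 0.277     ] [0.40673921 0.10425693 0.274     ] [0.45158774 0.10683455 0.2755    ]
0 -0.0 -0.0
0.3 -40.1 11.8
0.6 -82.0 11.2
0.93 -125.5 -3.6
```

{"method": "apply_moves", "body": {"increments": [{"tx": 0, "ty": -0.1, "tz": 0.4, "ax": 0, "ay": 0, "az": 0}, {"tx": 0, "ty": 0, "tz": 0.6, "ax": 0, "ay": 0, "az": 0}, {"tx": 0, "ty": 0, "tz": 0.6, "ax": 0, "ay": 0, "az": 0}, {"tx": 0, "ty": 0, "tz": 0.6, "ax": 0, "ay": 0, "az": 0}, {"tx": 0, "ty": 0, "tz": 0, "ax": 0, "ay": 0, "az": 0}]}}

```text
time_s: 19.0
ee_pos: [0.4494, 0.1069, 0.4514]
eef_rot: [3.141, 0.003, 0.058]
force: [0.2, 0.2, -0.4]
grip_width: 0.0614
grip_force: 0.0
```

{"method": "apply_moves", "body": {"increments": [{"tx": 0, "ty": 0, "tz": 0, "ax": 0, "ay": 0, "az": 0}, {"tx": 0, "ty": 0, "tz": 0, "ax": 0, "ay": 0, "az": 0}, {"tx": 0, "ty": 0, "tz": 0, "ax": 0, "ay": 0, "az": 0}, {"tx": 0, "ty": 0, "tz": 0, "ax": 0, "ay": 0, "az": 0}, {"tx": 0, "ty": 0, "tz": 0, "ax": 0, "ay": 0, "az": 0}], "jaw": 1, "force": 15}}

```text
time_s: 19.62
ee_pos: [0.4494, 0.1071, 0.453]
eef_rot: [3.141, -0.0, 0.058]
force: [-0.5, -0.2, 0.9]
grip_width: 0.0172
grip_force: 15.0
```

{"method": "apply_moves", "body": {"increments": [{"tx": 0, "ty": 0.214, "tz": -0.093, "ax": 0, "ay": 0, "az": 0}, {"tx": 0, "ty": 0.218, "tz": -0.082, "ax": 0, "ay": 0, "az": 0}, {"tx": 0, "ty": 0.222, "tz": -0.071, "ax": 0, "ay": 0, "az": 0}, {"tx": 0, "ty": 0.225, "tz": -0.06, "ax": 0, "ay": 0, "az": 0}, {"tx": 0, "ty": 0.228, "tz": -0.049, "ax": 0, "ay": 0, "az": 0}, {"tx": 0, "ty": 0.23, "tz": -0.038, "ax": 0, "ay": 0, "az": 0}, {"tx": 0, "ty": 0, "tz": 0, "ax": 0, "ay": 0, "az": 0}]}}

```text
time_s: 20.5
ee_pos: [0.4517, 0.0671, 0.4655]
eef_rot: [-3.14, -0.001, 0.058]
force: [-1.4, 6.0, 5.0]
grip_width: 0.0177
grip_force: 15.0
```

{"method": "apply_moves", "body": {"increments": [{"tx": 0, "ty": 0.116, "tz": -0.01, "ax": 0, "ay": 0, "az": 0}, {"tx": 0, "ty": 0.116, "tz": -0.01, "ax": 0, "ay": 0, "az": 0}, {"tx": 0, "ty": 0.116, "tz": -0.01, "ax": 0, "ay": 0, "az": 0}, {"tx": 0, "ty": 0.116, "tz": 0, "ax": 0, "ay": 0, "az": 0}, {"tx": 0, "ty": 0.116, "tz": 0, "ax": 0, "ay": 0, "az": 0}, {"tx": 0, "ty": 0.116, "tz": 0, "ax": 0, "ay": 0, "az": 0}, {"tx": 0, "ty": 0.116, "tz": 0, "ax": 0, "ay": 0, "az": 0}, {"tx": 0, "ty": 0.116, "tz": 0, "ax": 0, "ay": 0, "az": 0}, {"tx": 0, "ty": 0, "tz": 0, "ax": 0, "ay": 0, "az": 0}]}}

```text
time_s: 21.62
ee_pos: [0.4533, 0.0395, 0.4663]
eef_rot: [-3.14, -0.001, 0.058]
force: [-1.1, 5.9, 5.4]
grip_width: 0.0178
grip_force: 15.0
```

{"method": "apply_moves", "body": {"increments": [{"tx": 0, "ty": 0.1, "tz": 0.005, "ax": 0, "ay": 0, "az": 0}, {"tx": 0, "ty": 0.1, "tz": 0.01, "ax": 0, "ay": 0, "az": 0}, {"tx": 0, "ty": 0.1, "tz": 0.01, "ax": 0, "ay": 0, "az": 0}, {"tx": 0, "ty": 0.1, "tz": 0.015, "ax": 0, "ay": 0, "az": 0}, {"tx": 0, "ty": 0, "tz": 0, "ax": 0, "ay": 0, "az": 0}]}}

```text
time_s: 22.25
ee_pos: [0.454, 0.0275, 0.4648]
eef_rot: [-3.141, -0.001, 0.058]
force: [-0.2, 4.9, 4.6]
grip_width: 0.0174
grip_force: 15.0
```

{"method": "apply_moves", "body": {"increments": [{"tx": 0, "ty": 0.067, "tz": 0.01, "ax": 0, "ay": 0, "az": 0}, {"tx": 0, "ty": 0.067, "tz": 0.01, "ax": 0, "ay": 0, "az": 0}, {"tx": 0, "ty": 0.067, "tz": 0.012, "ax": 0, "ay": 0, "az": 0}, {"tx": 0, "ty": 0, "tz": 0, "ax": 0, "ay": 0, "az": 0}]}}

```text
time_s: 22.75
ee_pos: [0.4544, 0.0215, 0.4638]
eef_rot: [-3.141, -0.0, 0.058]
force: [-0.7, 4.5, 4.5]
grip_width: 0.0171
grip_force: 15.0
```

{"method": "apply_moves", "body": {"increments": [{"tx": 0, "ty": 0.067, "tz": 0.013, "ax": 0, "ay": 0, "az": 0}, {"tx": 0, "ty": 0.067, "tz": 0.014, "ax": 0, "ay": 0, "az": 0}, {"tx": 0, "ty": 0, "tz": 0, "ax": 0, "ay": 0, "az": 0}]}}

```text
time_s: 23.12
ee_pos: [0.4546, 0.0175, 0.4629]
eef_rot: [-3.141, -0.0, 0.058]
force: [-1.1, 4.7, 5.0]
grip_width: 0.0178
grip_force: 15.0
```

{"method": "apply_moves", "body": {"increments": [{"tx": 0, "ty": 0.067, "tz": 0.015, "ax": 0, "ay": 0, "az": 0}, {"tx": 0, "ty": 0.067, "tz": 0.015, "ax": 0, "ay": 0, "az": 0}, {"tx": 0, "ty": 0.067, "tz": 0.015, "ax": 0, "ay": 0, "az": 0}, {"tx": 0, "ty": 0, "tz": 0, "ax": 0, "ay": 0, "az": 0}]}}

```text
time_s: 23.62
ee_pos: [0.455, 0.0114, 0.4614]
eef_rot: [-3.141, -0.0, 0.058]
force: [-0.6, 5.4, 4.4]
grip_width: 0.0174
grip_force: 15.0
```

{"method": "apply_moves", "body": {"increments": [{"tx": 0, "ty": 0.067, "tz": 0.018, "ax": 0, "ay": 0, "az": 0}, {"tx": 0, "ty": 0.067, "tz": 0.018, "ax": 0, "ay": 0, "az": 0}, {"tx": 0, "ty": 0, "tz": 0, "ax": 0, "ay": 0, "az": 0}]}}

```text
time_s: 24.0
ee_pos: [0.4552, 0.0076, 0.4605]
eef_rot: [-3.14, -0.0, 0.058]
force: [-2.3, 8.9, 5.8]
grip_width: 0.0177
grip_force: 15.0
```

{"method": "apply_moves", "body": {"increments": [{"tx": 0, "ty": 0.033, "tz": 0.008, "ax": 0, "ay": 0, "az": 0}, {"tx": 0, "ty": 0, "tz": 0, "ax": 0, "ay": 0, "az": 0}, {"tx": 0, "ty": 0, "tz": 0, "ax": 0, "ay": 0, "az": 0}, {"tx": 0, "ty": 0, "tz": 0, "ax": 0, "ay": 0, "az": 0}]}}

```text
time_s: 24.5
ee_pos: [0.4552, 0.0068, 0.4603]
eef_rot: [-3.14, -0.0, 0.059]
force: [-2.3, 9.9, 7.0]
grip_width: 0.0175
grip_force: 15.0
```

```bash
python3 look.py top t9 .449 .105 .452; python3 - <<'E'
import cv2,pickle
o,c=pickle.load(open('t9.pkl','rb'))
from station import camera
a=cv2.resize(c['pixels'][100:220,170:330,::-1],(400,300),interpolation=cv2.INTER_CUBIC)
s=camera('scene')['pixels'][:,:,::-1]
cv2.imwrite('pics/t9c.png',cv2.hconcat([a,cv2.resize(s[150:300,150:350],(400,300),interpolation=cv2.INTER_CUBIC)]))
E
```

```text
t 24.5 pos [0.4552 0.0068 0.4603] rpy [-3.14  -0.     0.059] F [-2.33  9.87  7.01] gw 0.0175
shift(units) if turned first [-0.018 -3.28   0.276] as is [-0.016 -3.279  0.281] turn [-0.016 -0.004  0.007]
```

View pics/t9c.png

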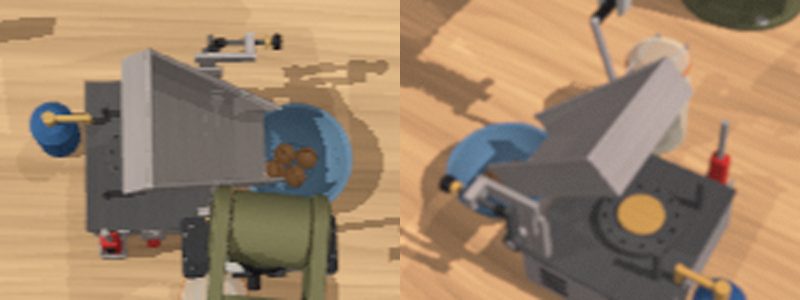

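All four walnuts lie in the bowl, around (275–306, 152–175) in the left crop. The pan is empty, and the grip force has risen by about 5 N, so it's against the stop. Holding for a second, then easing back along the arc.

{"method": "apply_moves", "body": {"increments": [{"tx": 0, "ty": 0, "tz": 0, "ax": 0, "ay": 0, "az": 0}, {"tx": 0, "ty": 0, "tz": 0, "ax": 0, "ay": 0, "az": 0}, {"tx": 0, "ty": 0, "tz": 0, "ax": 0, "ay": 0, "az": 0}, {"tx": 0, "ty": 0, "tz": 0, "ax": 0, "ay": 0, "az": 0}, {"tx": 0, "ty": 0, "tz": 0, "ax": 0, "ay": 0, "az": 0}, {"tx": 0, "ty": 0, "tz": 0, "ax": 0, "ay": 0, "az": 0}, {"tx": 0, "ty": 0, "tz": 0, "ax": 0, "ay": 0, "az": 0}, {"tx": 0, "ty": 0, "tz": 0, "ax": 0, "ay": 0, "az": 0}]}}

```text
time_s: 25.6
ee_pos: [0.4552, 0.0068, 0.4603]
eef_rot: [-3.14, -0.0, 0.059]
force: [-1.4, 9.0, 6.7]
grip_width: 0.0172
grip_force: 15.0
```

{"method": "apply_moves", "body": {"increments": [{"tx": 0, "ty": -0.1, "tz": -0.024, "ax": 0, "ay": 0, "az": 0}, {"tx": 0, "ty": -0.1, "tz": -0.023, "ax": 0, "ay": 0, "az": 0}, {"tx": 0, "ty": -0.1, "tz": -0.022, "ax": 0, "ay": 0, "az": 0}, {"tx": 0, "ty": -0.1, "tz": -0.02, "ax": 0, "ay": 0, "az": 0}, {"tx": 0, "ty": -0.1, "tz": -0.018, "ax": 0, "ay": 0, "az": 0}, {"tx": 0, "ty": -0.1, "tz": -0.017, "ax": 0, "ay": 0, "az": 0}, {"tx": 0, "ty": -0.1, "tz": -0.016, "ax": 0, "ay": 0, "az": 0}, {"tx": 0, "ty": -0.1, "tz": -0.014, "ax": 0, "ay": 0, "az": 0}, {"tx": 0, "ty": -0.1, "tz": -0.013, "ax": 0, "ay": 0, "az": 0}, {"tx": 0, "ty": -0.1, "tz": -0.011, "ax": 0, "ay": 0, "az": 0}, {"tx": 0, "ty": -0.1, "tz": -0.01, "ax": 0, "ay": 0, "az": 0}, {"tx": 0, "ty": 0, "tz": 0, "ax": 0, "ay": 0, "az": 0}]}}

```text
time_s: 27.1
ee_pos: [0.4533, 0.0395, 0.4657]
eef_rot: [-3.141, 0.0, 0.058]
force: [-0.6, 3.8, -1.0]
grip_width: 0.0177
grip_force: 15.0
```

{"method": "apply_moves", "body": {"increments": [{"tx": 0, "ty": -0.116, "tz": 0, "ax": 0, "ay": 0, "az": 0}, {"tx": 0, "ty": -0.116, "tz": 0, "ax": 0, "ay": 0, "az": 0}, {"tx": 0, "ty": -0.116, "tz": 0, "ax": 0, "ay": 0, "az": 0}, {"tx": 0, "ty": -0.116, "tz": 0, "ax": 0, "ay": 0, "az": 0}, {"tx": 0, "ty": -0.116, "tz": 0, "ax": 0, "ay": 0, "az": 0}, {"tx": 0, "ty": -0.116, "tz": 0.01, "ax": 0, "ay": 0, "az": 0}, {"tx": 0, "ty": -0.116, "tz": 0.01, "ax": 0, "ay": 0, "az": 0}, {"tx": 0, "ty": -0.116, "tz": 0.01, "ax": 0, "ay": 0, "az": 0}, {"tx": 0, "ty": 0, "tz": 0, "ax": 0, "ay": 0, "az": 0}]}}

```text
time_s: 28.22
ee_pos: [0.4518, 0.0673, 0.4648]
eef_rot: [-3.141, -0.0, 0.058]
force: [0.5, 3.5, -0.8]
grip_width: 0.0176
grip_force: 15.0
```

{"method": "apply_moves", "body": {"increments": [{"tx": 0, "ty": -0.115, "tz": 0.019, "ax": 0, "ay": 0, "az": 0}, {"tx": 0, "ty": -0.115, "tz": 0.019, "ax": 0, "ay": 0, "az": 0}, {"tx": 0, "ty": -0.114, "tz": 0.024, "ax": 0, "ay": 0, "az": 0}, {"tx": 0, "ty": -0.114, "tz": 0.025, "ax": 0, "ay": 0, "az": 0}, {"tx": 0, "ty": -0.113, "tz": 0.03, "ax": 0, "ay": 0, "az": 0}, {"tx": 0, "ty": -0.112, "tz": 0.03, "ax": 0, "ay": 0, "az": 0}, {"tx": 0, "ty": -0.111, "tz": 0.035, "ax": 0, "ay": 0, "az": 0}, {"tx": 0, "ty": -0.111, "tz": 0.036, "ax": 0, "ay": 0, "az": 0}, {"tx": 0, "ty": -0.109, "tz": 0.041, "ax": 0, "ay": 0, "az": 0}, {"tx": 0, "ty": 0, "tz": 0, "ax": 0, "ay": 0, "az": 0}]}}

```text
time_s: 29.48
ee_pos: [0.45, 0.0976, 0.4568]
eef_rot: [-3.141, 0.0, 0.058]
force: [1.3, 2.7, -2.5]
grip_width: 0.0176
grip_force: 15.0
```

{"method": "apply_moves", "body": {"increments": [{"tx": 0, "ty": -0.1, "tz": 0.042, "ax": 0, "ay": 0, "az": 0}, {"tx": 0, "ty": -0.1, "tz": 0.045, "ax": 0, "ay": 0, "az": 0}, {"tx": 0, "ty": -0.08, "tz": 0.035, "ax": 0, "ay": 0, "az": 0}, {"tx": 0, "ty": -0.04, "tz": 0.018, "ax": 0, "ay": 0, "az": 0}, {"tx": 0, "ty": 0, "tz": 0, "ax": 0, "ay": 0, "az": 0}]}}

```text
time_s: 30.1
ee_pos: [0.4495, 0.107, 0.4528]
eef_rot: [3.142, -0.0, 0.058]
force: [0.5, 3.1, -2.7]
grip_width: 0.0173
grip_force: 15.0
```

{"method": "apply_moves", "body": {"increments": [{"tx": 0, "ty": -0.03, "tz": 0.01, "ax": 0, "ay": 0, "az": 0}, {"tx": 0, "ty": 0, "tz": 0, "ax": 0, "ay": 0, "az": 0}, {"tx": 0, "ty": 0, "tz": 0, "ax": 0, "ay": 0, "az": 0}]}}

```text
time_s: 30.48
ee_pos: [0.4494, 0.1074, 0.4527]
eef_rot: [3.14, -0.0, 0.058]
force: [0.2, -5.5, 0.4]
grip_width: 0.0178
grip_force: 15.0
```

The push has reversed sign, so the pan is on its rests. Releasing and lifting clear.

{"method": "apply_moves", "body": {"increments": [{"tx": 0, "ty": 0.02, "tz": 0, "ax": 0, "ay": 0, "az": 0}, {"tx": 0, "ty": 0, "tz": 0, "ax": 0, "ay": 0, "az": 0}, {"tx": 0, "ty": 0, "tz": 0, "ax": 0, "ay": 0, "az": 0}, {"tx": 0, "ty": 0, "tz": 0, "ax": 0, "ay": 0, "az": 0}, {"tx": 0, "ty": 0, "tz": -0.5, "ax": 0, "ay": 0, "az": 0}, {"tx": 0, "ty": 0, "tz": -0.8, "ax": 0, "ay": 0, "az": 0}, {"tx": 0, "ty": 0, "tz": -0.8, "ax": 0, "ay": 0, "az": 0}, {"tx": 0, "ty": 0, "tz": -0.8, "ax": 0, "ay": 0, "az": 0}, {"tx": 0, "ty": 0, "tz": 0, "ax": 0, "ay": 0, "az": 0}, {"tx": 0, "ty": 0, "tz": 0, "ax": 0, "ay": 0, "az": 0}], "jaw": 0.35}}

```text
time_s: 31.72
ee_pos: [0.4494, 0.1073, 0.5388]
eef_rot: [3.142, 0.001, 0.058]
force: [0.5, 0.3, 0.6]
grip_width: 0.0609
grip_force: 0.0
```

```bash
python3 look.py wrist w10 .449 .105 .452; python3 - <<'E'
import cv2
from station import camera
import numpy as np
a=camera('top')['pixels'][100:220,170:330,::-1]
cv2.imwrite('pics/f.png',cv2.hconcat([cv2.resize(a,(400,300),interpolation=cv2.INTER_CUBIC),cv2.resize(cv2.imread('pics/w10.png'),(400,300))]))
E
```

```text
t 31.73 pos [0.4494 0.1073 0.5388] rpy [3.142e+00 1.000e-03 5.800e-02] F [0.47 0.31 0.55] gw 0.0609
shift(units) if turned first [-0.018  0.075  2.894] as is [-0.016  0.075  2.894] turn [0.001 0.009 0.002]
```

View pics/f.png

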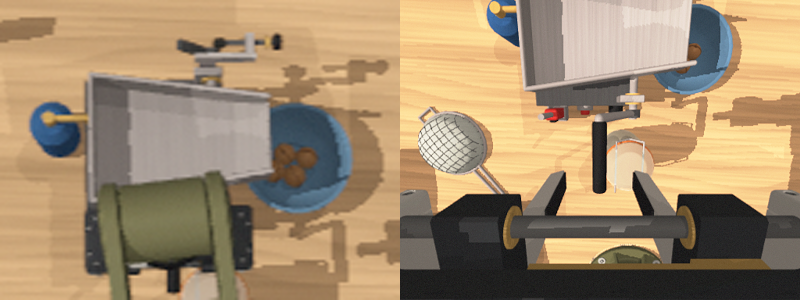

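The pan is level and empty, the walnuts are in the bowl at about (290,165), and the gripper is clear above the lever.

```bash
python3 -c "
from station import hand_in
print(hand_in())"
```

```text
the job is handed in; nothing more can be done
None
```

I handed the job in after about 32 s on the robot's clock (limit 72 s): all four walnuts are in the bowl under the lip, the pan is back level, and the arm is clear; no verdict came back.

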